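# Set the photometer to its dark station

## Robot

A 6-joint arm with a two-finger parallel gripper is mounted at the origin on a cart in front of the work surface, level with it; the furniture and walls round the work are solid. World frame = base frame: x ahead of the robot, y to its left, z up, the work surface at z = 0. Lengths are in m, angles in rad, forces in N, time in s.
With the tool pointing down it reaches from about 0.25 to 0.775 m from the base axis. Payload 4 kg.
Tool frame: the origin (TCP) lies where the fingers leave the gripper's body, on its centre line; the fingertips stand 97 mm ahead of it and the grasp point (between the pads) lies 78 mm ahead of it; z points along the fingers, x is the direction in which the jaws open and shut, and the axes are right-handed (so a half turn about z gives the same grasp; the last joint's range is limited). The gripper opens to 94 mm and grips with 3 to 60 N. Pads are 16 mm wide; open, the fingers measure 119 mm over their backs; the gripper's body (75 mm by 177 mm) begins 78 mm behind the grasp point.
Start: joints at [1.075, 0.087, 1.371, -0, 1.684, -0.103], TCP at [0.211, 0.508, 0.303] pointing down, gripper open.
Joint ranges: [-3.1, 3.1], [-0.76, 2.03], [0.27, 2.55], [-1.08, 4.22], [0.17, 2.65], [-2.57, 2.57]. Speed limits (rad/s): [2.79, 2.79, 3.14, 3.14, 3.14, 3.14].

## Interface

Orientations are given as [roll, pitch, yaw] about the fixed x, y, z axes, in that order (R = Rz(yaw) Ry(pitch) Rx(roll)).
In Python, from bench import * gives the robot as it stands.
- The arm moves only by the tool jog_arm, never from a script. Its argument "moves" is a list of rows, each a list of 7 numbers: the turn, a rotation vector about the world's x, y, z in rad, then the shift along the world's x, y, z in mm, then the finger opening in mm, from 0 to 94. In form: [[rx, ry, rz, tx, ty, tz, fingers], ...]. A call has 1 to 12 rows; each row shifts and turns the commanded pose from where the row before left it; what a row does not reach is not made up. A row lasts 1/8 s, in which the tool goes at most 62.5 mm and 10.7 degrees, less where a joint would pass 70% of its speed; a pose out of reach is approached as far as the arm can. A call is refused whole if a number of a shift passes 62.5 or a number of a turn 0.188, either way. A call with a gripper value outside its range is refused whole. The fingers move at their own pace and stop on an object; the grip force is fixed at half the most. Time passes only in rows, so rows that do not move let the fingers close. It gives the time, the measured TCP pose, the force and the opening at its end, in the units of the state.
- get_obs(): the state, without advancing time (a new reading comes with each control period).
- snapshot(name): name is "scene" or "top"; returns the picture (480x640x3 uint8, red, green, blue); there is no depth.
- get_calibration(name): a dict with "camera_matrix" (3x3 intrinsics, pixels), "R" (3x3) and "t" (3): a world point X has camera coordinates R X + t. Camera axes: x right, y down, z forward; pixel columns grow to the right and rows downward; lengths in m; the calibration is good to about 2 mm. A picture is of the moment at which its call begins. get_calibration takes no time and is no camera call.
- close_job(): hands the job in, once; it reports no verdict.
Trained networks look in the newest picture that a camera, given by its name, has taken for a name from the list of things; names that differ only in an ending like _2 or _b are one class to them, and where a whole thing is asked for, a point or a joint stands for the part that bears it (a point fixed in the world has none). Each returns a list of dicts, best first, with "conf" (0 to 1); they miss things now and then, are a little off and sometimes report something else, mostly with a low value. They report only what shows in the picture. A call takes as long as a camera call.
- look_for(label, camera): "bbox" ([left, top, right, bottom] in pixels, round what is visible of it).
The state is a dict: "time": time; "joint_positions": joint angles; "qvel": joint speeds; "joint_torque": joint torques, N m; "tool_pos": TCP position; "ee_rot": TCP orientation; "wrist_force": force on the tool from outside, world axes, zero at the start; "wrist_torque": the same for the moment, N m; "width": finger opening in m.
Only numpy, scipy, OpenCV 4.12 (cv2) and the standard library are available. Lean on these libraries where they do the work, as an engineer would, in place of code of your own. Each camera call takes 0.05 s, during which the arm holds its last target.

## Task

The bench photometer is to be zeroed in the dark: press the front of its hood so that the push latch lets go and the hood springs open, then turn the aperture disc underneath, click by click, until its blank station (the one with no hole) has clicked in at the pointer of the light port. Then swing the hood shut and press its front once more so that the latch holds it closed, without disturbing the beaker, wash bottle and sample jar standing round it.

Things in the scene. Friction and masses are not known exactly. Their poses are not given: they have to be found in the camera images.
- meter: the photometer's fixed off-white housing, 215 mm wide (y) and deep (x); origin on the bench top; x points from its sloped display front to its hinge side at the back, y to its left, z up. The deck is 50 mm high; on it a black plinth, 64 mm high, carries the disc, and a 16 mm high black cap stands to the right of the hood
- hood (a joint): grey hood over the disc (132 x 136 x 43 mm box, open below), hinged at its back edge: 0 = held shut by the latch, 1.83 rad = fully open, 15 degrees past upright; below 0 = pressed in, soft stop at -0.064. A spring of some 3 N at the front edge opens it in 1.5 s. Press past -0.045 and let go: a latched hood springs open; one swung down from open stays latched at 0. Each such press changes the state
- hood_pad (a point): middle of the top of the ribbed black rubber press pad (16 x 44 mm) at the front edge of the hood's top; moves with the hood: 125 mm from the hinge axis along the hood and 50 mm square to it. The hood's front wall is 13 mm further out; its flat outer top face lies 3 mm under this point. Axes are the hood's (z leaves its top face)
- hood_hinge (a point): middle of the hood's hinge axis, 56 mm above the bench; the axis runs along the meter's y. From here the shut hood's top face is 47 mm up and its front wall 138 mm towards the front; fully open, its free edge is 175 to 190 mm above the bench and the outer face there is about 80 mm behind the hinge
- disc (a joint): angle of the aperture disc, positive counter-clockwise seen from above, no end stops: 0 (or a full turn, 6.283) = blank station at the light port. Six click stops 60 degrees (1.047 rad) apart; let go, it snaps into the nearest one; about 0.07 N m moves it out of a stop
- knob (a point): centre of the black bar grip on the disc's axis, 84 mm above the bench: 12 mm thick (its own x) and 42 mm long (own y); top 12 mm above this point, foot 14 mm below it on the disc's top. Axes turn with the disc; +y, marked by a light line on the grip's top, points to the blank station. The disc is 84 mm across, its axis 78 mm in front of the hinge axis
- blank (a point): centre of the blank station on the disc's top, 31 mm from the axis: a steel-ringed plug with no hole; the other five stations have round black holes 8 to 14 mm across
- port (a point): the light port, fixed on the meter, left (+y) of the disc's axis by 31 mm, under the disc's edge; an aluminium block with a pointer stands just outside the disc there, as high as the disc
- beaker: bystander: clear glass beaker, 73 mm across, 93 mm high; origin under its centre
- wash_bottle: bystander: white squeeze bottle with red cap and bent spout, 65 mm across, 194 mm high; origin on the bench near its foot
- jar: bystander: small sample jar with a light grey lid, 49 mm across, 60 mm high; origin under its centre

How it is judged:
By the outcome, as a careful person would: the job done as asked, in the order asked, and still so for the second after the job is handed in, with the robot touching nothing.
It also fails if it takes over 72 s, if anything falls off the work surface, if the arm or the gripper's body presses on something with over 40 N, if the wrist force passes 120 N, or if a joint passes its speed limit or range.

## Working session

There is one attempt and no reset: what is moved stays moved. The work goes in short steps, Python scripts to look and compute and a tool call to move; the robot and the scene stay as the last step left them, time stands still between calls to the robot, and variables do not carry over. Pictures are saved under pics/ and viewed, and the job is handed in when it is done.

Besides the shell and the picture viewer there is one more tool, called as name(argument=value, ...) on one line, values as JSON. jog_arm: Moves the arm, as the interface text tells. Its arguments: {"type":"object","properties":{"moves":{"type":"array","items":{"type":"array","items":{"type":"number"}}}},"required":["moves"]}

```bash
mkdir -p pics; ls
cat > h.py <<'E'
from bench import *
import numpy as np, cv2
def snap(cam,name):
    im=snapshot(cam); cv2.imwrite(f"pics/{name}.png",im[:,:,::-1]); return im
def cal(c):
    d=get_calibration(c); return np.array(d["camera_matrix"]),np.array(d["R"]),np.array(d["t"])
def proj(c,X):
    K,R,t=cal(c); p=(K@(R@np.atleast_2d(X).T+t.reshape(3,1))); return (p[:2]/p[2]).T
def ray(c,uv,z):
    K,R,t=cal(c); d=R.T@np.linalg.inv(K)@np.array([uv[0],uv[1],1.]); o=-R.T@t
    return o+d*(z-o[2])/d[2]
E
python3 - <<'E'
from h import *
for c in("scene","top"):
    snap(c,c+"0"); K,R,t=cal(c); print(c,K.tolist(),(-R.T@t),R.tolist())
    for l in("meter","hood","hood_pad","beaker","wash_bottle","jar"):
        print(l,[(np.round(d["bbox"],0).tolist(),round(d["conf"],2)) for d in look_for(l,c)[:2]])
print(get_obs())
E
```

```text
pics
scene [[541.0348228325461, 0.0, 329.0526484030575], [0.0, 541.0348228325461, 236.6389621000674], [0.0, 0.0, 1.0]] [0.90579872 0.56336737 1.29647917] [[-0.8602498174006983, 0.5097140389334052, 0.01272203506756543], [0.43769612986134177, 0.7510423684476997, -0.49432525598119376], [-0.26151931012158264, -0.41967482568134173, -0.8691839224944664]]
meter [([293.0, 205.0, 405.0, 304.0], 0.93)]
hood [([318.0, 213.0, 389.0, 282.0], 0.56)]
hood_pad [([316.0, 213.0, 392.0, 283.0], 0.71)]
beaker [([371.0, 349.0, 409.0, 386.0], 0.96)]
wash_bottle [([229.0, 137.0, 264.0, 188.0], 0.73)]
jar [([300.0, 136.0, 315.0, 160.0], 0.73)]
top [[455.36113546418517, 0.0, 306.2533526927538], [0.0, 455.36113546418517, 236.44688229010214], [0.0, 0.0, 1.0]] [0.38432746 0.0194774  1.07359948] [[0.013556231859820723, -0.9997808051558491, 0.015955256804115407], [-0.9873701909345011, -0.01590353066485304, -0.15762989490055052], [0.15784908815615406, -0.01361687755377739, -0.9873693564284624]]
meter [([250.0, 205.0, 361.0, 314.0], 0.89)]
hood [([261.0, 218.0, 335.0, 292.0], 0.77)]
hood_pad [([257.0, 220.0, 334.0, 286.0], 0.76)]
beaker [([142.0, 196.0, 183.0, 236.0], 0.86)]
wash_bottle [([438.0, 170.0, 492.0, 230.0], 0.61)]
jar [([445.0, 282.0, 476.0, 305.0], 0.89)]
{'time': 0.7, 'joint_positions': array([ 1.07487174e+00,  8.71513239e-02,  1.37068200e+00, -3.74025875e-05,
        1.68359346e+00, -1.03105480e-01]), 'qvel': array([-0.00028167, -0.00054275, -0.00064111,  0.00197643, -0.0002786 ,
       -0.00088649]), 'joint_torque': array([ 6.87726356e-05, -3.39911556e+01, -3.02519417e+01,  7.17628165e-02,
        2.34579766e-02,  1.60930853e-05]), 'tool_pos': array([0.21055661, 0.50810921, 0.30274165]), 'ee_rot': array([ 3.14153861e+00, -1.61164798e-04,  1.17797301e+00]), 'wrist_force': array([0.11278073, 0.086332  , 0.35965399]), 'wrist_torque': array([ 0.00068024, -0.04155745,  0.0168645 ]), 'width': 0.09394800528431999}
```

Run:
```python
import cv2
a=cv2.imread("pics/top0.png");cv2.imwrite("pics/top0c.png",cv2.resize(a[150:350,200:400],None,fx=3,fy=3,interpolation=cv2.INTER_CUBIC))
a=cv2.imread("pics/scene0.png");cv2.imwrite("pics/scene0c.png",cv2.resize(a[180:330,260:440],None,fx=4,fy=4,interpolation=cv2.INTER_CUBIC))
```

```text
(no output)
```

View pics/top0.png

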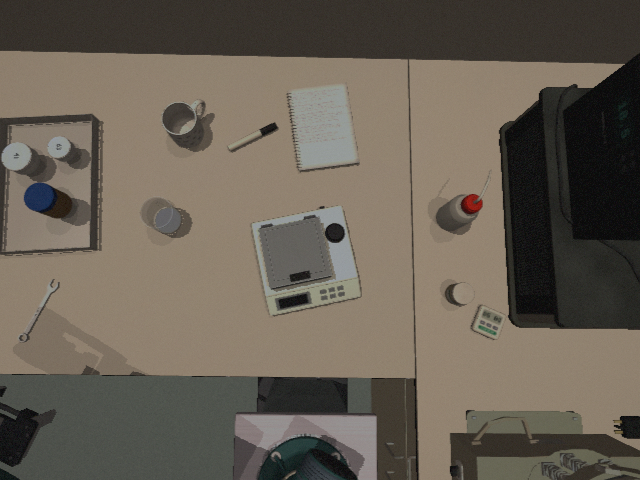

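View pics/scene0.png

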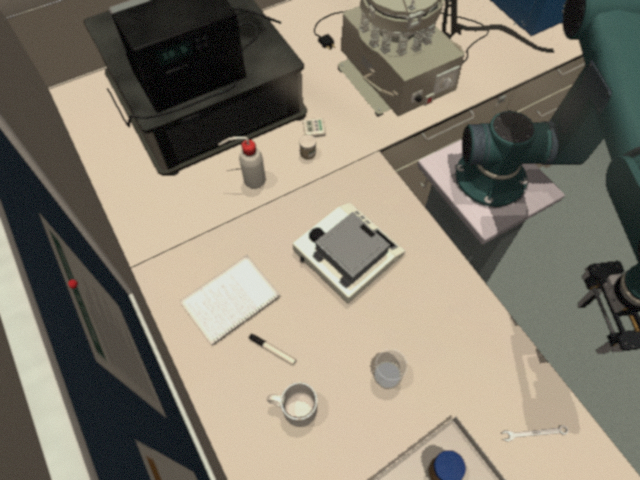

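```bash
true
```

```text
(no output)
```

View pics/top0c.png

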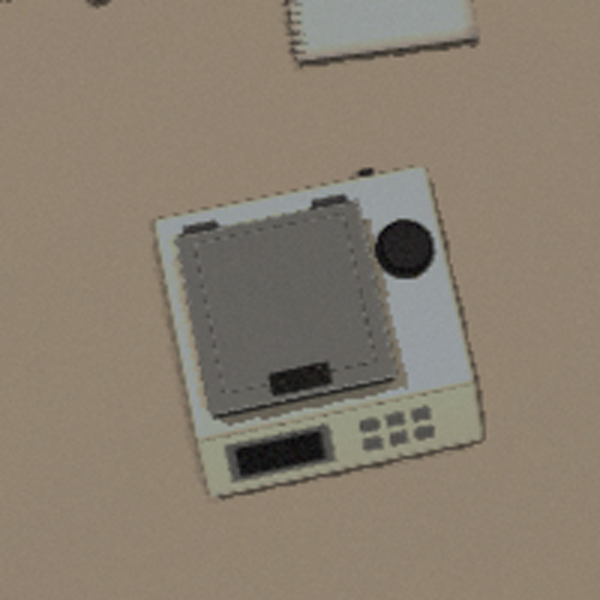

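View pics/scene0c.png

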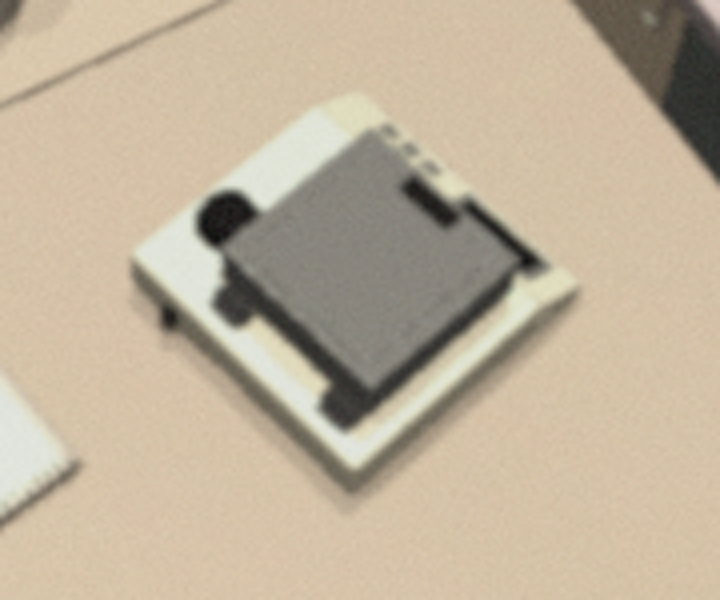

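```bash
cat >> h.py <<'E'
def hood2w(p,P):  # P in hinge frame (x toward back, y left, z up from hinge axis)
    x,y,a=p; P=np.atleast_2d(P); c,s=np.cos(a),np.sin(a)
    return np.c_[x+c*P[:,0]-s*P[:,1], y+s*P[:,0]+c*P[:,1], 0.056+P[:,2]]
E
python3 - <<'E'
from h import *
from scipy.optimize import least_squares
P=np.array([[-.006,.068,.047],[-.006,-.068,.047],[-.138,-.068,.047],[-.138,.068,.047],[-.125,0,.050]])
T=np.array([[177,236],[353,203],[402,380],[215,413],[301,379]])/3+[200,150]
S=np.array([[372,390],[222,250],[378,128],[522,258],[430,200]])/4+[260,180]
f=lambda p:np.r_[(proj("top",hood2w(p,P))-T).ravel(),(proj("scene",hood2w(p,P))-S).ravel()]
for nm,g in(("both",f),("top",lambda p:f(p)[:10]),("scene",lambda p:f(p)[10:])):
    r=least_squares(g,[.45,0,.2]);print(nm,r.x,np.round(r.fun,1))
p=least_squares(f,[.45,0,.2]).x
print("pad",hood2w(p,[-.125,0,.05]),"knob",hood2w(p,[-.078,0,.028]),"front",hood2w(p,[-.138,0,.04]))
for l,uv,z in(("jar",(460,285),.06),("bottlecap",(472,203),.19),("beaker",(167,221),.09)):print(l,ray("top",uv,z))
E
```

```text
both [0.57448874 0.04681212 0.22257886] [-1.6  0.5  1.2 -1.1 -2.  -0.6 -2.3  1.7 -0.8  0.2 -0.3 -1.2 -0.6 -1.8
 -2.4 -1.4 -0.6 -0.5 -0.3 -0.6]
top [0.57484903 0.04466936 0.22505159] [-0.6  0.5  2.2 -1.3 -0.8 -0.9 -1.1  1.6  0.4  0.1]
scene [0.57443561 0.05026799 0.21798103] [ 0.4 -0.   0.2 -0.9 -1.5 -0.4  0.3  0.7  0.6  0.5]
pad [[0.45257232 0.01921892 0.106     ]] knob [[0.49841289 0.02959397 0.084     ]] front [[0.43989301 0.01634923 0.096     ]]
jar [ 0.44232214 -0.33863029  0.06      ]
bottlecap [ 0.5986787  -0.32336351  0.19      ]
beaker [0.57089845 0.31116238 0.09      ]
```

jog_arm(moves=[[0,0,0.05,20,-41,-3,0],[0,0,0.05,20,-41,-3,0],[0,0,0.05,20,-41,-3,0],[0,0,0.05,20,-41,-3,0],[0,0,0.05,20,-41,-3,0],[0,0,0.05,20,-41,-3,0],[0,0,0.05,20,-41,-3,0],[0,0,0.05,20,-41,-3,0],[0,0,0.05,20,-41,-3,0],[0,0,0.05,20,-41,-3,0],[0,0,0.05,20,-41,-3,0],[0,0,0.05,20,-41,-3,0]])

```text
time: 2.2
tool_pos: [0.451, 0.0147, 0.2669]
ee_rot: [3.141, -0.0, 1.779]
wrist_force: [0.5, 0.5, -0.5]
width: 0.0008
```

jog_arm(moves=[[0,0,0,1,3,-20,0],[0,0,0,0,0,-20,0],[0,0,0,0,0,-18,0],[0,0,0,0,0,0,0]])

```text
time: 2.7
tool_pos: [0.4507, 0.0193, 0.2071]
ee_rot: [-3.138, -0.001, 1.778]
wrist_force: [-0.4, -0.3, 0.3]
width: 0.0004
```

Run:
```python
from h import *
a=snap("top","t1")[200:320,230:370];b=snap("scene","s1")[190:310,290:430]
cv2.imwrite("pics/c1.png",np.hstack([cv2.resize(x,None,fx=2.85,fy=2.85,interpolation=cv2.INTER_CUBIC) for x in(a,b)])[:,:,::-1])
o=get_obs();print(o["tool_pos"],o["wrist_force"])
```

```text
[0.45168003 0.01924783 0.20911492] [-0.04279475 -0.35407926  0.42280841]
```

View pics/c1.png

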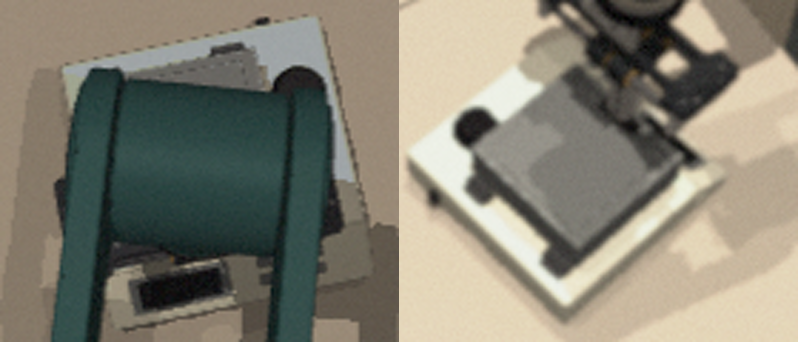

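jog_arm(moves=[[0,0,0,0,0,-4,0],[0,0,0,0,0,-3,0],[0,0,0,0,0,0,0]])

```text
time: 3.18
tool_pos: [0.4515, 0.019, 0.2022]
ee_rot: [3.141, 0.0, 1.778]
wrist_force: [-1.4, -0.5, 3.7]
width: 0.0002
```

jog_arm(moves=[[0,0,0,0,0,-3,0],[0,0,0,0,0,-3,0],[0,0,0,0,0,0,0]])

```text
time: 3.55
tool_pos: [0.4511, 0.0189, 0.1956]
ee_rot: [-3.14, 0.0, 1.778]
wrist_force: [-2.7, -1.8, 4.2]
width: 0.0009
```

jog_arm(moves=[[0,0,0,0,0,-1.5,0],[0,0,0,0,0,0,0]])

```text
time: 3.8
tool_pos: [0.4511, 0.0189, 0.195]
ee_rot: [-3.14, 0.0, 1.778]
wrist_force: [-5.8, -1.3, 8.5]
width: 0.0009
```

Force is rising toward the soft stop; release and back away toward the robot.

jog_arm(moves=[[0,0,0,0,0,12,0],[0,0,0,-30,-6,25,0],[0,0,0,-50,-10,30,20],[0,0,0,-40,-8,30,60],[0,0,0,0,0,25,60],[0,0,0,0,0,0,60],[0,0,0,0,0,0,60],[0,0,0,0,0,0,60],[0,0,0,0,0,0,60],[0,0,0,0,0,0,60],[0,0,0,0,0,0,60]])

```text
time: 5.18
tool_pos: [0.3316, -0.0049, 0.316]
ee_rot: [-3.141, -0.0, 1.778]
wrist_force: [0.0, -0.2, 0.2]
width: 0.0602
```

```bash
cat > two.py <<'E'
import sys
from h import *
n=sys.argv[1]
a=snap("top","t"+n)[190:330,230:370];b=snap("scene","s"+n)[180:320,280:420]
cv2.imwrite(f"pics/c{n}.png",np.hstack([cv2.resize(x,None,fx=2.85,fy=2.85,interpolation=cv2.INTER_CUBIC) for x in(a,b)])[:,:,::-1])
o=get_obs();print(o["time"],o["tool_pos"],o["wrist_force"],o["joint_positions"])
E
python3 two.py 2
```

```text
5.275 [ 0.33156212 -0.00487794  0.31617698] [ 0.57223402 -0.75325012  0.25388799] [-1.86329919e-01 -4.19905088e-01  1.77811782e+00  1.19352007e-04
  1.78347115e+00 -1.96429260e+00]
```

View pics/c2.png

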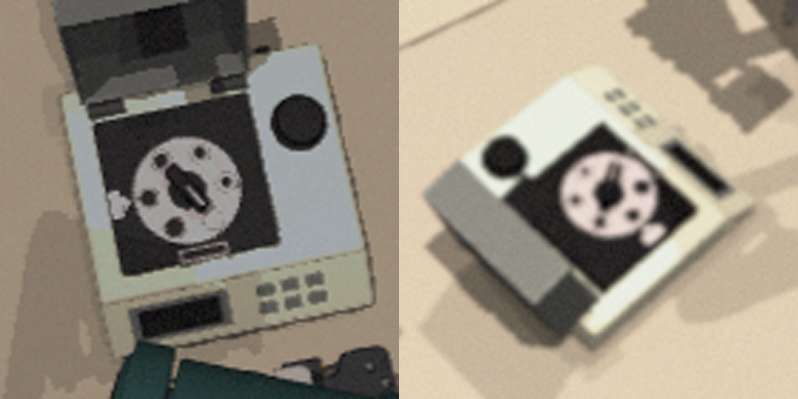

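Run:
```python
import cv2,numpy as np
a=cv2.imread("pics/t2.png")[225:285,265:325];b=cv2.imread("pics/s2.png")[225:275,330:390]
f=lambda x:cv2.resize(x,(400,400) if x.shape[0]==60 else (480,400),interpolation=cv2.INTER_CUBIC)
A=cv2.resize(a,None,fx=6.5,fy=6.5,interpolation=cv2.INTER_CUBIC);B=cv2.resize(b,None,fx=6.5,fy=6.5,interpolation=cv2.INTER_CUBIC)
B=cv2.copyMakeBorder(B,0,A.shape[0]-B.shape[0],0,0,cv2.BORDER_CONSTANT)
cv2.imwrite("pics/d2.png",np.hstack([A,B]))
```

```text
(no output)
```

View pics/d2.png

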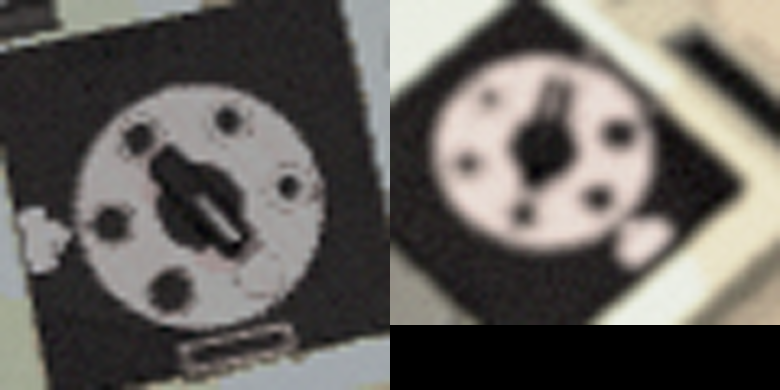

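Run:
```python
from h import *
print(ray("top",(201/6.5+265-.4,205.5/6.5+225-.4),.07),ray("scene",(152/6.5+330-.4,152/6.5+225-.4),.07))
t=ray("top",(201/6.5+265-.4,205.5/6.5+225-.4),.07)
b=ray("top",(265/6.5+265-.4,275/6.5+225-.4),.07);h=ray("top",(138/6.5+265-.4,138/6.5+225-.4),.07);q=ray("top",(110/6.5+265-.4,223/6.5+225-.4),.07);r=ray("top",(289/6.5+265-.4,186/6.5+225-.4),.07)
k1=ray("top",(165/6.5+265-.4,158/6.5+225-.4),.096);k2=ray("top",(242/6.5+265-.4,250/6.5+225-.4),.096)
for n,v in(("blank",b-t),("opp",t-h),("port",q-t),("oppport",t-r),("knob",k2-k1)):print(n,np.degrees(np.arctan2(v[1],v[0]))%360, np.linalg.norm(v))
print((k1+k2)/2)
```

```text
[0.50003147 0.02881308 0.07      ] [0.50060445 0.03121742 0.07      ]
blank 223.41240110013223 0.032226416168090605
opp 223.79573850450797 0.03170305453610769
port 101.83488405219524 0.03153453875583378
oppport 103.45366636752568 0.03076384786351682
knob 220.70039710567963 0.040009959144246196
[0.49758187 0.0277793  0.096     ]
```

jog_arm(moves=[[0,0,0.1,35,7,-5,40],[0,0,0.1,35,7,-5,40],[0,0,0.1,35,7,-10,40],[0,0,0.1,35,7,-20,40],[0,0,0.1,28.5,7,-30,40],[0,0,0.037,0,0,-30,40],[0,0,0,0,0,0,40]])

```text
time: 6.15
tool_pos: [0.4988, 0.0303, 0.2132]
ee_rot: [-3.137, -0.005, 2.315]
wrist_force: [-0.1, -0.6, 0.7]
width: 0.0399
```

```bash
python3 two.py 3
```

```text
6.25 [0.50019162 0.03007127 0.21692305] [-0.70140343  0.38414581 -0.15883239] [-5.31718736e-02  1.13380206e-02  1.62092820e+00  4.89037518e-05
  1.50882954e+00 -2.36755851e+00]
```

View pics/c3.png

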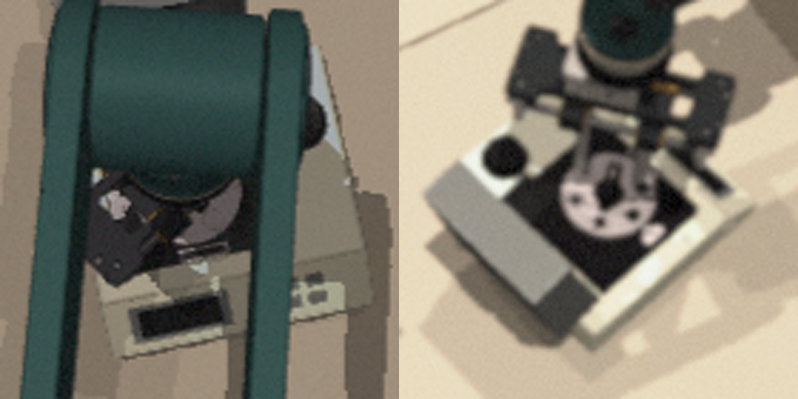

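jog_arm(moves=[[0,0,0,0,0,-15,40],[0,0,0,0,0,-15,40],[0,0,0,0,0,-9,40],[0,0,0,0,0,0,40],[0,0,0,0,0,0,20],[0,0,0,0,0,0,5],[0,0,0,0,0,0,5],[0,0,0,0,0,0,5]])

```text
time: 7.25
tool_pos: [0.5003, 0.0301, 0.1776]
ee_rot: [3.141, 0.001, 2.315]
wrist_force: [-0.4, -0.2, 1.4]
width: 0.0117
```

jog_arm(moves=[[0,0,-0.131,0,0,0,5],[0,0,-0.131,0,0,0,5],[0,0,-0.131,0,0,0,5],[0,0,-0.131,0,0,0,5],[0,0,-0.131,0,0,0,5],[0,0,-0.131,0,0,0,5],[0,0,-0.131,0,0,0,5],[0,0,-0.131,0,0,0,5],[0,0,0,0,0,0,5],[0,0,0,0,0,0,5]])

```text
time: 8.5
tool_pos: [0.5006, 0.0287, 0.1776]
ee_rot: [3.139, 0.003, 1.269]
wrist_force: [1.7, -6.0, -0.2]
width: 0.0121
```

jog_arm(moves=[[0,0,-0.131,0,0,0,5],[0,0,-0.131,0,0,0,5],[0,0,-0.131,0,0,0,5],[0,0,-0.131,0,0,0,5],[0,0,-0.131,0,0,0,5],[0,0,-0.131,0,0,0,5],[0,0,-0.131,0,0,0,5],[0,0,-0.131,0,0,0,5],[0,0,0,0,0,0,5],[0,0,0,0,0,0,5]])

```text
time: 9.75
tool_pos: [0.4996, 0.0279, 0.1776]
ee_rot: [3.136, 0.002, 0.221]
wrist_force: [-1.6, -7.9, 2.6]
width: 0.0116
```

jog_arm(moves=[[0,0,0,0,0,0,30],[0,0,0,0,0,0,40],[0,0,0,0,0,0,40],[0,0,0,0,0,20,40],[0,0,0,0,0,40,40],[0,0,0,-40,0,40,30],[0,0,0,-50,0,30,10],[0,0,0,-50,0,5,0],[0,0,0,-30,0,0,0],[0,0,0,0,0,0,0]])

```text
time: 11.0
tool_pos: [0.329, 0.0304, 0.3129]
ee_rot: [3.141, -0.003, 0.22]
wrist_force: [-0.2, 0.8, -0.3]
width: 0.0003
```

```bash
python3 two.py 4
```

```text
11.1 [0.33043233 0.03024784 0.31230615] [ 0.79213284  0.24842456 -0.22799062] [-8.03643915e-02 -4.20338641e-01  1.78598866e+00  3.08772757e-04
  1.77465049e+00 -2.99779042e-01]
```

View pics/c4.png

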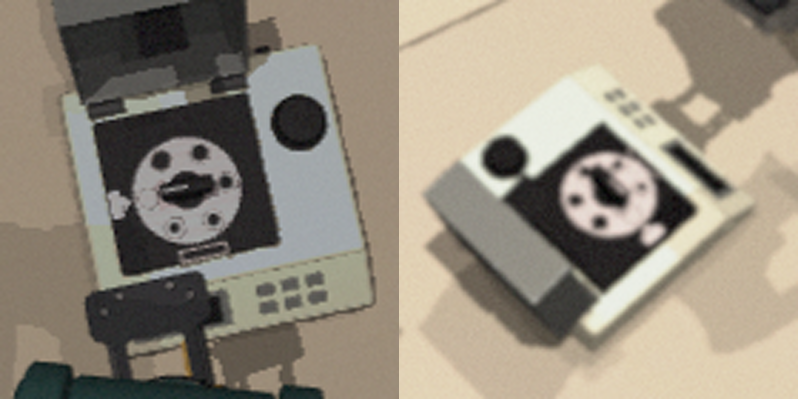

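Run:
```python
import cv2,numpy as np
a=cv2.imread("pics/t4.png")[225:285,265:325];b=cv2.imread("pics/s4.png")[225:275,330:390]
A=cv2.resize(a,None,fx=6.5,fy=6.5,interpolation=cv2.INTER_CUBIC);B=cv2.resize(b,None,fx=6.5,fy=6.5,interpolation=cv2.INTER_CUBIC)
B=cv2.copyMakeBorder(B,0,A.shape[0]-B.shape[0],0,0,cv2.BORDER_CONSTANT)
cv2.imwrite("pics/d4.png",np.hstack([A,B]))
```

```text
(no output)
```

View pics/d4.png

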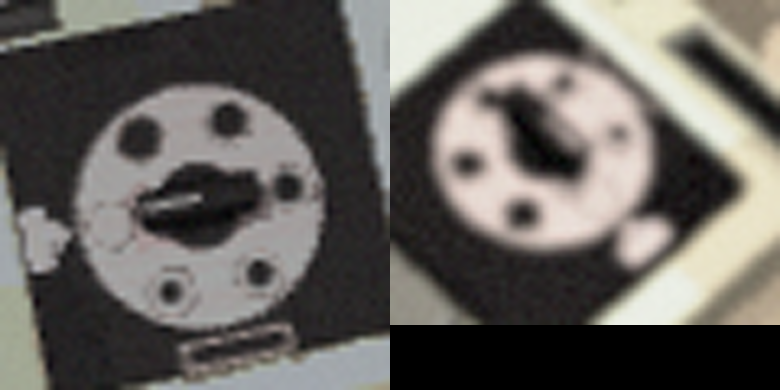

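jog_arm(moves=[[0,0,0.131,0,0,25,0],[0,0,0.131,32,3.7,0,0],[0,0,0.131,32,3.7,0,0],[0,0,0.131,32,3.7,0,0],[0,0,0.131,32,3.7,0,0],[0,0,0.131,32,3.7,0,0],[0,0,0.131,32,3.7,0,0],[0,0,0.131,32,3.7,0,0],[0,0,0.131,32,3.7,0,0],[0,0,0.131,32,3.7,0,0],[0,0,0.131,32,3.7,0,0],[0,0,0.131,35,4,0,0]])

```text
time: 12.6
tool_pos: [0.6873, 0.0715, 0.3349]
ee_rot: [-3.14, -0.001, 1.796]
wrist_force: [-0.2, -0.8, 0.8]
width: 0.0005
```

```bash
python3 two.py 5
cat > path.py <<'E'
from h import *
H=np.array([.5761,.0468]);m=.22;u=np.array([np.cos(m),np.sin(m)])
R=.106
def way(th):
    c,s=np.cos(th),np.sin(th)
    z=R*s+.047*c
    pts=[(-r*c+n*s,r*s+n*c) for r,n in((.138,.047),(.133,.05),(.117,.05),(R,.047))]
    x=max(p[0] for p in pts if p[1]>=z-1e-6) if th>=np.pi/2-.01 else -R*c+.047*s
    return np.r_[H+u*(x+.008), .056+z+.097]
E
python3 - <<'E'
from path import *
o=get_obs()["tool_pos"];ths=[1.83]+list(np.linspace(1.75,0,21)); p=way(1.83)+np.r_[u*.02,0]
print("from",o,"start delta",(p-o)*1e3)
for t in ths:
    w=way(t);print(round(t,2),np.round((w-p)*1e3,1),np.round(w,4));p=w
E
```

```text
12.7 [0.68851845 0.07141241 0.33176499] [-1.10030534 -0.26693581 -0.70611711] [ 2.13612662e-02  4.16859660e-01  9.11861896e-01  3.64674774e-04
  1.81790629e+00 -1.77080976e+00]
from [0.68851845 0.07141241 0.33176499] start delta [ -4.66076051  -0.51570143 -88.3525993 ]
1.83 [-19.5  -4.4   0. ] [0.6643 0.0665 0.2434]
1.75 [-9.3 -2.1  5.5] [0.6551 0.0645 0.2489]
1.66 [-10.7  -2.4   5.3] [0.6444 0.0621 0.2543]
1.58 [-11.1  -2.5   4.6] [0.6332 0.0596 0.2588]
1.49 [-12.2  -2.7   3.7] [0.621  0.0568 0.2625]
1.4 [-9.5 -2.1  2.9] [0.6115 0.0547 0.2654]
1.31 [-9.7 -2.2  2. ] [0.6018 0.0526 0.2675]
1.23 [-9.8 -2.2  1.2] [0.592  0.0504 0.2687]
1.14 [-9.9 -2.2  0.3] [0.5821 0.0481 0.2689]
1.05 [-9.9 -2.2 -0.6] [0.5722 0.0459 0.2683]
0.96 [-9.8 -2.2 -1.5] [0.5624 0.0437 0.2668]
0.88 [-9.6 -2.2 -2.4] [0.5528 0.0416 0.2645]
0.79 [-9.4 -2.1 -3.2] [0.5434 0.0395 0.2613]
0.7 [-9.1 -2.  -4. ] [0.5343 0.0375 0.2572]
0.61 [-8.7 -1.9 -4.8] [0.5256 0.0355 0.2524]
0.53 [-8.3 -1.8 -5.6] [0.5174 0.0337 0.2468]
0.44 [-7.7 -1.7 -6.3] [0.5096 0.0319 0.2405]
0.35 [-7.2 -1.6 -7. ] [0.5025 0.0303 0.2335]
0.26 [-6.6 -1.5 -7.6] [0.4959 0.0289 0.2259]
0.18 [-5.9 -1.3 -8.2] [0.49   0.0276 0.2177]
0.09 [-5.2 -1.2 -8.7] [0.4849 0.0264 0.2091]
0.0 [-4.4 -1.  -9.1] [0.4805 0.0254 0.2   ]
```

View pics/c5.png

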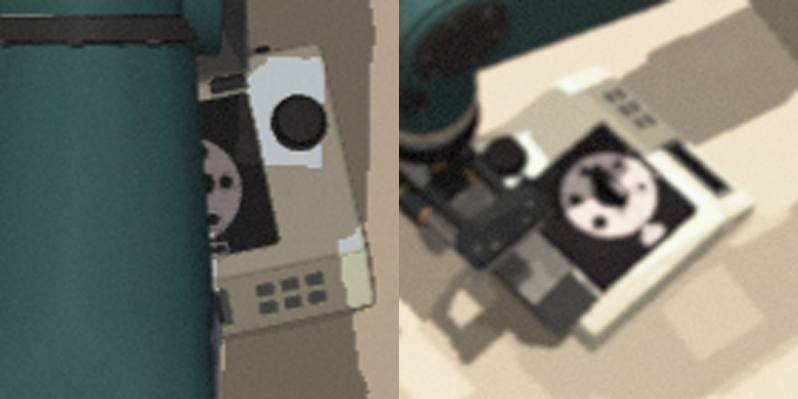

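jog_arm(moves=[[0,0,0,5,1,-30,0],[0,0,0,0,0,-30,0],[0,0,0,0,0,-28,0],[0,0,0,0,0,0,0]])

```text
time: 13.2
tool_pos: [0.6889, 0.0722, 0.2445]
ee_rot: [-3.134, -0.002, 1.79]
wrist_force: [-0.5, 0.9, -0.2]
width: 0.0005
```

jog_arm(moves=[[0,0,0,-15,-3,0,0],[0,0,0,-14,-3,0,0],[0,0,0,-9.3,-2.1,5.5,0],[0,0,0,-10.7,-2.4,5.3,0],[0,0,0,-11.1,-2.5,4.6,0],[0,0,0,-12.2,-2.7,3.7,0]])

```text
time: 13.95
tool_pos: [0.6175, 0.0563, 0.2696]
ee_rot: [3.139, 0.0, 1.791]
wrist_force: [4.1, 1.8, 3.0]
width: 0.0003
```

```bash
python3 two.py 6
```

```text
14.05 [0.61663001 0.05610105 0.26930667] [ 1.46206274 -0.05218254  1.22246474] [-7.21309692e-04  2.49442017e-01  1.25029823e+00 -2.14319972e-04
  1.64161704e+00 -1.79136515e+00]
```

View pics/c6.png

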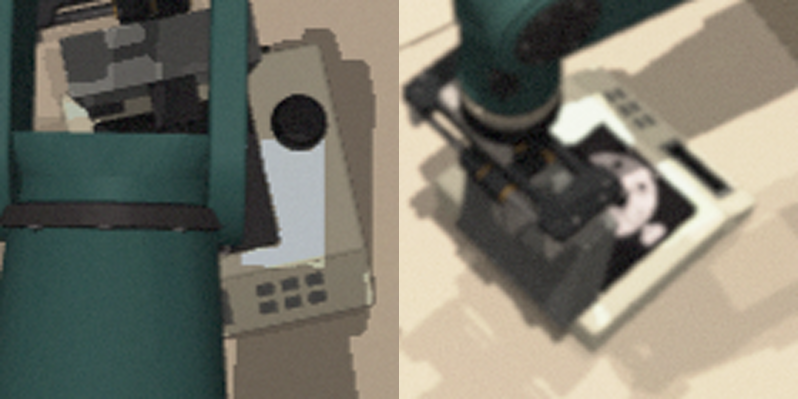

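jog_arm(moves=[[0,0,0,-5.5,-1.4,-3,0],[0,0,0,-9.7,-2.2,1,0],[0,0,0,-9.8,-2.2,1.2,0],[0,0,0,-9.9,-2.2,0.3,0],[0,0,0,-9.9,-2.2,-0.6,0],[0,0,0,0,0,0,0]])

```text
time: 14.8
tool_pos: [0.572, 0.0461, 0.2671]
ee_rot: [-3.141, -0.0, 1.791]
wrist_force: [2.6, -0.3, 0.6]
width: 0.0004
```

```bash
python3 two.py 7
```

```text
14.9 [0.5727304  0.04622597 0.26713064] [ 2.34664369  1.26983927 -0.19810153] [-1.81948227e-02  1.51355932e-01  1.37004858e+00  1.51978171e-04
  1.62045358e+00 -1.80917058e+00]
```

View pics/c7.png

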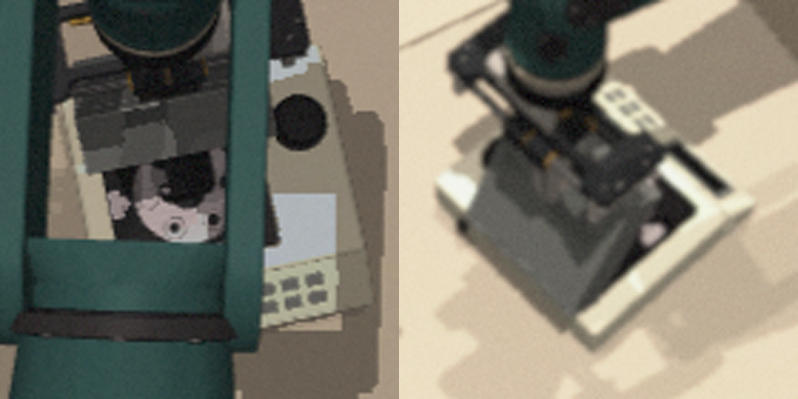

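jog_arm(moves=[[0,0,0,-9.8,-2.2,-1,0],[0,0,0,-9.6,-2.2,-2.4,0],[0,0,0,-9.4,-2.1,-3.2,0],[0,0,0,-9.1,-2,-4,0],[0,0,0,-8.7,-1.9,-4.8,0],[0,0,0,-8.3,-1.8,-5.6,0],[0,0,0,-7.7,-1.7,-6.3,0],[0,0,0,-7.2,-1.6,-7,0],[0,0,0,0,0,0,0]])

```text
time: 16.02
tool_pos: [0.5021, 0.0305, 0.2321]
ee_rot: [-3.139, -0.0, 1.791]
wrist_force: [1.3, 0.0, 2.0]
width: 0.0004
```

```bash
python3 two.py 8
```

```text
16.125 [0.50281226 0.03061077 0.2329018 ] [ 0.10060596 -0.3136606   2.7012394 ] [-5.17130755e-02  9.30943899e-03  1.59067629e+00 -1.56968723e-04
  1.54267307e+00 -1.84258234e+00]
```

View pics/c8.png

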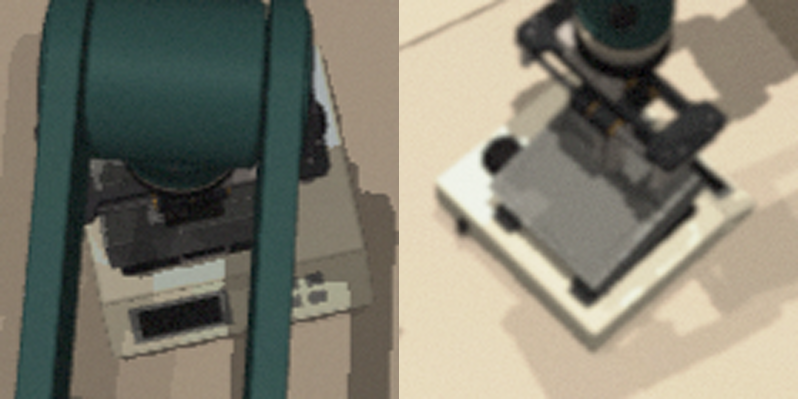

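jog_arm(moves=[[0,0,0,-6.6,-1.5,-7.6,0],[0,0,0,-5.9,-1.3,-8.2,0],[0,0,0,-5.2,-1.2,-8.7,0],[0,0,0,-4.4,-1,-7.5,0],[0,0,0,0,0,0,0]])

```text
time: 16.75
tool_pos: [0.4806, 0.0256, 0.2]
ee_rot: [-3.141, -0.0, 1.791]
wrist_force: [1.4, -0.6, 2.2]
width: 0.0008
```

jog_arm(moves=[[0,0,0,0,0,-2.5,0],[0,0,0,0,0,-2,0],[0,0,0,0,0,0,0]])

```text
time: 17.12
tool_pos: [0.4795, 0.0254, 0.1961]
ee_rot: [-3.136, -0.0, 1.791]
wrist_force: [-5.5, -1.8, 5.8]
width: 0.0003
```

jog_arm(moves=[[0,0,0,0,0,-1.5,0],[0,0,0,0,0,0,0]])

```text
time: 17.38
tool_pos: [0.4791, 0.0253, 0.1946]
ee_rot: [-3.135, -0.0, 1.791]
wrist_force: [-5.5, -1.5, 6.2]
width: 0.0007
```

jog_arm(moves=[[0,0,0,0,0,-1,0],[0,0,0,0,0,0,0]])

```text
time: 17.62
tool_pos: [0.4793, 0.0254, 0.1943]
ee_rot: [-3.136, -0.0, 1.791]
wrist_force: [-6.4, -2.0, 8.1]
width: 0.0004
```

jog_arm(moves=[[0,0,0,0,0,-1,0],[0,0,0,0,0,0,0]])

```text
time: 17.88
tool_pos: [0.4792, 0.0254, 0.194]
ee_rot: [-3.136, -0.0, 1.791]
wrist_force: [-8.2, -2.1, 12.1]
width: 0.0003
```

jog_arm(moves=[[0,0,0,0,0,4,0],[0,0,0,0,0,4,0],[0,0,0,0,0,4,0],[0,0,0,0,0,0,0]])

```text
time: 18.38
tool_pos: [0.4811, 0.0258, 0.2047]
ee_rot: [-3.142, -0.0, 1.791]
wrist_force: [-0.6, 0.2, 0.4]
width: 0.0001
```

Force is zero with the tip 2–4 mm above the shut level, so the latch appears to hold. I back off and look.

jog_arm(moves=[[0,0,0,0,0,20,0],[0,0,0,-20,0,30,0],[0,0,0,-45,0,30,0],[0,0,0,-45,0,30,0],[0,0,0,-40,0,10,0],[0,0,0,0,0,0,0],[0,0,0,0,0,0,0],[0,0,0,0,0,0,0],[0,0,0,0,0,0,0],[0,0,0,0,0,0,0]])

```text
time: 19.62
tool_pos: [0.3314, 0.0257, 0.3244]
ee_rot: [-3.14, -0.001, 1.791]
wrist_force: [-0.3, 0.3, -0.1]
width: 0.0003
```

```bash
python3 two.py 9
python3 - <<'E'
from h import *
for l in("beaker","wash_bottle","jar"):print(l,[(np.round(d["bbox"],0).tolist(),round(d["conf"],2)) for c in("top","scene") for d in look_for(l,c)[:1]])
import cv2
a=cv2.imread("pics/t0.png") if 0 else cv2.imread("pics/top0.png");b=cv2.imread("pics/t9.png")
for n,(x,y) in dict(meter=(250,200),beaker=(140,195),bottle=(435,165),jar=(440,275)).items():
    print(n,[round(float(cv2.absdiff(a,b)[y:y+40,x:x+50].mean()),1)])
E
```

```text
19.725 [0.33123638 0.02569604 0.32465704] [ 0.10782772 -0.12874658 -0.08325432] [-9.38406917e-02 -4.17478671e-01  1.75992380e+00  8.44118021e-05
  1.79993641e+00 -1.88483055e+00]
beaker [([140.0, 192.0, 182.0, 235.0], 0.78), ([374.0, 348.0, 409.0, 388.0], 0.6)]
wash_bottle [([440.0, 179.0, 491.0, 228.0], 0.7), ([227.0, 134.0, 266.0, 190.0], 0.76)]
jar [([445.0, 284.0, 476.0, 306.0], 0.56), ([299.0, 136.0, 317.0, 162.0], 0.59)]
meter [6.3]
beaker [5.4]
bottle [6.4]
jar [6.2]
```

View pics/c9.png

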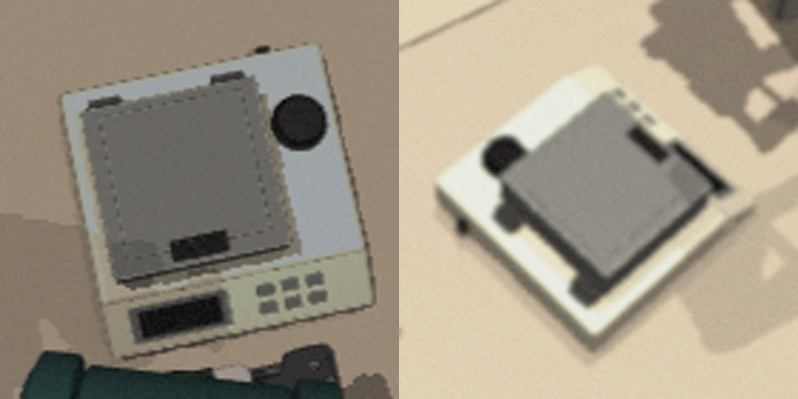

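View pics/t9.png

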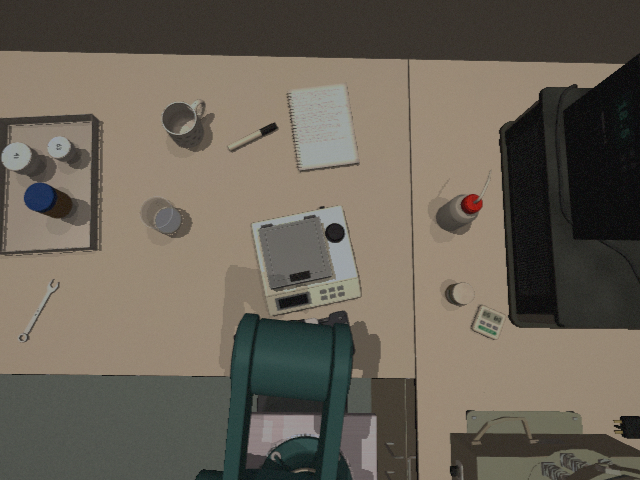

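The hood is shut over a second after release, with its pad at (300, 276) as at the start. The bystanders have not moved and the arm is clear.

```bash
python3 -c "
from bench import *
print(close_job())"
```

```text
the job is handed in; nothing more can be done
None
```

The job is done and handed in at about 20 s on the robot's clock, and my last checks found nothing wrong.

- **Opening:** I pressed the hood pad until the hood sprang open. The blank station then stood two clicks from the light port.
- **Disc:** I gripped the knob and turned it −120°, with a pause after 60°. After I let go, both cameras showed the blank station and the knob's light line at the port pointer.
- **Closing:** I pushed the hood over from behind and swung it down. I then pressed it to its soft stop just behind the pad, at about 12 N vertical force, and let go.

**Last checks:**
- The hood was still shut about 1.2 s after release, with its pad where it was at the start.
- There was no contact force on the arm, which stood clear.
- The beaker, wash bottle and jar looked unmoved in the pictures. Detector boxes matched to within a few pixels, except the top edge of the wash bottle's box in the top view. That differed by 9 px, but the bottle looks the same in the picture.
- The disc can't be seen under the shut hood, so its position was last confirmed just before closing.

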